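# Tuck the flashing under the lapped shingle and hold it down

### The arm

A 7-joint arm with a two-finger parallel gripper is mounted at the origin on the work surface. World frame = base frame: x ahead of the robot, y to its left, z up, the work surface at z = 0. Lengths are in m, angles in rad, forces in N, time in s.
With the tool pointing down it reaches from about 0.425 to 1.025 m from the base axis. Payload 3.6 kg.
Tool frame: the origin (TCP) lies on the centre line of the jaws, within the pads' length; the fingertips stand 14 mm ahead of it and the grasp point (between the pads) lies 5 mm behind it (bot.tip_extent is the distance from the TCP to the fingertips, in m); z points along the fingers, y is the direction in which the jaws open and shut (so a half turn about z gives the same grasp; the last joint's range is limited). The gripper opens to 85 mm and grips with 20 to 120 N. Pads are 22 mm wide; open, the fingers measure 114 mm over their backs; the gripper's body (76 mm by 85 mm) begins 54 mm behind the grasp point. The pads swing forward as they close: fully open they stand 13 mm farther back than shut.
Start: joints at [-1.264, 0.591, 0.048, 1.609, -0.033, 0.943, -0.034], TCP at [0.283, 0.668, 0.245] pointing down, gripper open.
Joint ranges: [-2.69, 2.69], [-0.47, 2.24], [-1.27, 1.36], [0.19, 2.51], [-1.53, 4.68], [0.08, 2.07], [-3.09, 3.09]. Speed limits (rad/s): [2.57, 2.57, 3.14, 3.14, 3.14, 3.14, 3.14].

### API

Orientations are given as a unit quaternion [x, y, z, w].
In Python, from plant import bot, kinematics, get_state, capture, order gives the robot as it stands. Calls block until the motion is done:
- bot.reach(position, orientation): joint-space move of the TCP to a pose.
- bot.movel(position, attitude=None, max_speed=0.15, force_limit=None): straight line of the TCP; attitude=None keeps the orientation; max_speed is the mean speed in m/s. With force_limit (N) it stops when the force on the tool has changed by that much, and returns True; else False.
- bot.movej(angles): joint-space move.
- bot.gripper_to(opening, force=None): finger opening in m; force is the grip in N (None keeps the last); returns when the fingers have stopped.
- bot.wait(seconds).
- kinematics.solve_ik(position, orientation): joint angles nearest the present ones, or None.
- get_state(): the state.
- capture(name): name is "side" or "top"; returns a dict with "img" (384x512x3 uint8, blue, green, red), "fovy" (degrees; the focal length in pixels is half the picture's height over the tangent of half this angle, whatever the lens; pixels are square), "cx", "cy" (the principal point, pixels), "rvec" (rotation vector, rad) and "tvec" (3), from world to camera coordinates, as OpenCV has them. Camera axes: x right, y down, z forward; pixel columns grow to the right and rows downward; lengths in m; the calibration is good to about 2 mm. A picture is of the moment at which its call begins. There is no depth.
A pose or a line that the arm cannot do raises bot.MotionError and nothing moves.
- order.hand_in(): hands the job in, once; it reports no verdict.
The state is a dict: "t": time; "joint_positions": joint angles; "qvel": joint speeds; "effort": joint torques, N m; "ee_pos": TCP position; "orientation": TCP orientation; "ft_force": force on the tool from outside, world axes, zero at the start; "ft_torque": the same for the moment, N m; "finger_gap": finger opening in m.
Only numpy, scipy, OpenCV 4.12 (cv2) and the standard library are available. Lean on these libraries where they do the work, as an engineer would, in place of code of your own. Each camera call takes 0.05 s, during which the arm holds its last target.

### The job

On the bench lies a small roof panel, and elsewhere a loose L-shaped aluminium flashing strip. Pick the strip up by its upstand, slide its thin front edge squarely and centrally about 30 mm in under the free lower edge of the lapped shingle, without lifting the shingle and without disturbing the wooden off-cut, nail punch and glass jar that lie close by, and finish while still holding the strip, pressing it flat on the roof board with a firm but gentle push (about 10 N).

Things in the scene. Friction and masses are not known exactly. Their poses are not given: they have to be found in the camera images.
- strip: Loose L-shaped flashing strip, bare aluminium, 0.1-0.2 kg: leaf 80 (x) by 140 (y) by 3 mm; along its rear edge (-x) a 10 mm thick upstand, 140 mm long, top 50 mm above the underside. Origin: centre of the leaf's underside; x points to the thin front edge to be tucked, z up. Starts flat on the bench, upstand up, its x within 35 degrees of straight away from the robot.
- strip_grip (a point): Centre of the strip's upstand, where to grip it (10 mm across its x, faces square to x): 35 mm behind (-x) the strip's origin and 25 mm above the underside. Axes as the strip's.
- strip_nose (a point): Middle of the strip's thin front edge, on its underside, 40 mm ahead (+x) of the strip's origin. Axes as the strip's.
- panel: Roof panel: wooden board 260 (x) by 240 (y) by 15 mm, level on black foam; its top is 35 mm above the bench. The foam gives: the board sinks 0.5 mm per N, 12 mm at most. Origin: centre of its underside; x is up-slope (within 18 degrees of away from the robot). Bare for x below -10 mm; beyond it the grey shingle, 224 mm wide, 7 mm thick, then a nailed upper course, top 58 mm above the bench.
- lip (a point): Point on the roof board's top surface straight below the middle of the shingle's free lower edge. x points in under the shingle (up-slope), z up, y along the edge. The shingle's underside is 9 mm above this point, its top 16 mm. The space beneath is free 195 mm wide (wooden packers at both ends) and 100 mm deep.
- shingle (a joint): Lift angle of the lapped shingle about its nailed upper edge, 110 mm behind its free edge: 0 lying down, growing as the free edge is lifted (0.01 rad is 1.1 mm at the edge). Only about 1.5 N of lift at the free edge starts to raise it; it springs back.
- offcut: Bystander: wooden batten off-cut 110 x 22 x 18 mm, lying along the left (+y) side of the roof panel. Origin at the centre of its underside.
- punch: Bystander: steel nail punch, 97 mm long, 12 mm thick, lying along the right (-y) side of the roof panel. Origin on its underside.
- nail_jar: Bystander: glass jar, 60 mm across, 60 mm tall, standing beyond (+x) the flashing strip. Origin at the centre of its underside.
There are look-alikes about, which are no part of the job. Of the things shaped like the strip, the aluminium one is meant.

How it is judged:
On the way:
1. the strip is gripped and lifted clear of the bench (height (world z) of strip above 0.045 m and contact force between the fingers and strip above 1 N), for 0.2 s.
At the end, for the whole second after the job is handed in: For the last second: strip's front edge 18-42 mm under the shingle's free edge, within 15 mm of its middle, square within 0.09 rad, flat (edge within 3 mm of the board, tilt under 0.035 rad), pressed on the panel with 4-25 N by the fingers on it; shingle lift under 0.015 rad; strip still (x of strip_nose in the frame of lip between 0.018 and 0.042 m and y of strip_nose in the frame of lip between -0.015 and 0.015 m and z of strip_nose in the frame of lip between -0.003 and 0.003 m and angle between the x axis of strip and the x axis of lip, either way round below 0.09 rad and angle between strip's own z axis and vertical below 0.035 rad and contact force between strip and panel between 4 and 25 N and contact force between the fingers and strip above 2 N and value of joint shingle below 0.015 rad and linear speed of strip below 0.01 m/s); the arm keeps its last pose, push and grip.
It fails at once if the shingle is lifted by more than 0.04 rad (4.4 mm at its free edge) (value of joint shingle above 0.04 rad).
It fails at once if the bystander offcut is moved by more than 25 mm (distance of offcut from where it was at the start of the episode above 0.025 m).
It fails at once if the bystander punch is moved by more than 25 mm (distance of punch from where it was at the start of the episode above 0.025 m).
It fails at once if the bystander nail_jar is moved by more than 25 mm (distance of nail_jar from where it was at the start of the episode above 0.025 m).
It also fails if it takes over 45 s, if anything falls off the work surface, if the arm or the gripper's body presses on something with over 40 N, if the wrist force passes 120 N, or if a joint passes its speed limit or range.

## Working session

There is one attempt and no reset: what is moved stays moved. The work goes in short steps, each a Python script; the robot and the scene stay as the last script left them, time stands still between calls to the robot, and variables do not carry over. Pictures are saved under pics/ and viewed, and the job is handed in when it is done.

```bash
ls; mkdir -p pics; cat > h.py <<'E'
import numpy as np, cv2
from plant import bot, kinematics, get_state, capture, order
def cam(c):
    f=c["img"].shape[0]/2/np.tan(np.radians(c["fovy"])/2)
    K=np.array([[f,0,c["cx"]],[0,f,c["cy"]],[0,0,1]]); R=cv2.Rodrigues(np.array(c["rvec"],float))[0]
    return K,R,np.array(c["tvec"],float).ravel()
def ray(c,uv,z):
    K,R,t=cam(c); o=-R.T@t
    uv=np.atleast_2d(uv).astype(float)
    d=(R.T@np.linalg.inv(K)@np.c_[uv,np.ones(len(uv))].T).T
    return o+d*((z-o[2])/d[:,2])[:,None]
def proj(c,P):
    K,R,t=cam(c); q=(K@(R@np.atleast_2d(P).T+t[:,None])).T
    return q[:,:2]/q[:,2:]
E
python3 - <<'E'
from h import *
for n in("top","side"):
    c=capture(n); cv2.imwrite(f"pics/{n}0.png",c["img"]); K,R,t=cam(c); print(n,K[0,0],c["cx"],c["cy"],-R.T@t,R[2], {k:v for k,v in c.items() if k not in("img",)})
    np.savez(f"{n}0.npz",**c)
print(get_state()["t"])
E
```

```text
pics
top 421.76440825597234 256.97405618865724 192.05828517381502 [0.37906399 0.01045419 1.18248212] [ 0.1221182  -0.00787124 -0.99248435] {'fovy': 48.9529462885084, 'cx': 256.97405618865724, 'cy': 192.05828517381502, 'rvec': array([ 2.19455008, -2.13058676,  0.1429195 ]), 'tvec': array([-0.01406713,  0.52044612,  1.12738667])}
side 482.2728610675418 255.27613169404276 197.7801743208734 [ 0.30741856 -0.80587004  0.87343636] [ 0.17783268  0.69078909 -0.70084662] {'fovy': 43.41647441424806, 'cx': 255.27613169404276, 'cy': 197.7801743208734, 'rvec': array([ 2.33366447, -0.28501373,  0.1282405 ]), 'tvec': array([-0.49975555,  0.1253436 ,  1.11416208])}
0.1
```

View pics/top0.png

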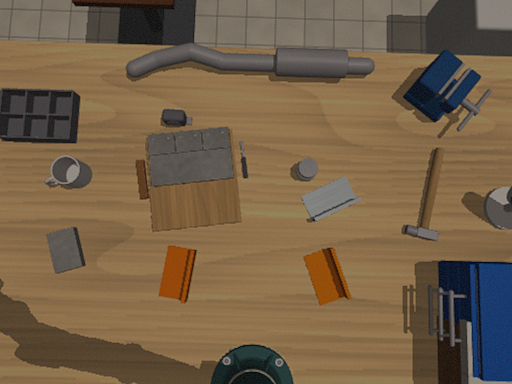

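View pics/side0.png

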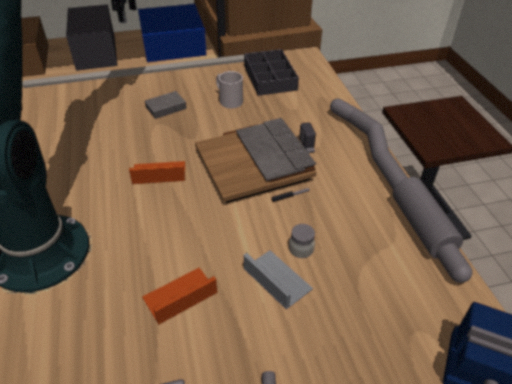

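The top view has the aluminium strip at about (330,199), its upstand on the near side, and the jar at (307,168). The panel is around (195,178), with the off-cut at (142,180) and the punch at (243,160). The orange L-shapes are look-alikes. I'll zoom in.

```bash
python3 - <<'E'
import cv2,numpy as np
a=cv2.imread("pics/top0.png"); b=cv2.imread("pics/side0.png")
cv2.imwrite("pics/z1.png",cv2.resize(a[150:230,290:370],None,fx=7,fy=7,interpolation=cv2.INTER_CUBIC))
cv2.imwrite("pics/z2.png",cv2.resize(a[115:240,130:260],None,fx=4.5,fy=4.5,interpolation=cv2.INTER_CUBIC))
cv2.imwrite("pics/z3.png",cv2.resize(b[220:310,235:320],None,fx=6,fy=6,interpolation=cv2.INTER_CUBIC))
E
```

```text
(no output)
```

View pics/z1.png

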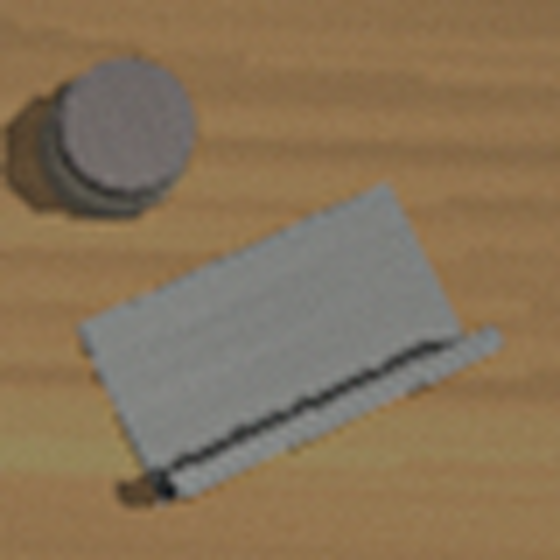

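View pics/z2.png

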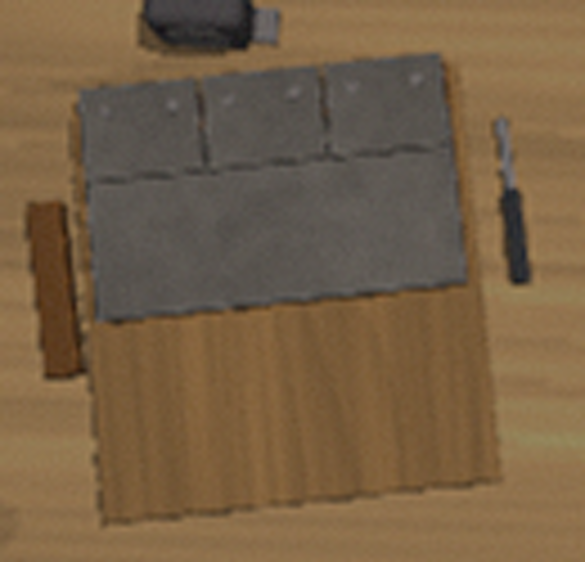

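View pics/z3.png

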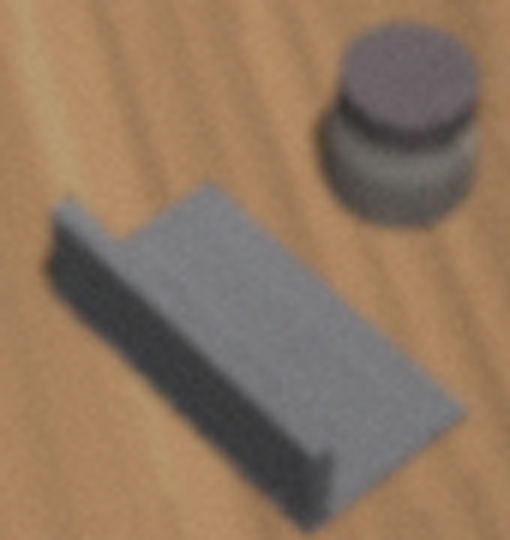

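Corners are clear in both zooms. I'll read the side view of the panel too, then cross-check the two views.

```bash
python3 - <<'E'
import cv2
b=cv2.imread("pics/side0.png")
cv2.imwrite("pics/z4.png",cv2.resize(b[110:205,190:325],None,fx=5,fy=5,interpolation=cv2.INTER_CUBIC))
from h import *
L=lambda n:dict(np.load(n))
T=L("top0.npz");S=L("side0.npz")
def up(p,o,k): return (np.array(p,float)+.5)/k-.5+np.array(o)
def show(n,c,p,z): r=ray(c,p,z); print(n,np.round(r[:,:2],4).tolist()); return r
lf=show("leaf front L,R top",T,up([[80,325],[387,183]],(290,150),7),.003)
us=show("upst L front, R front, R rear, Lrear",T,up([[165,480],[490,328],[503,342],[185,500]],(290,150),7),.05)
ls=show("leaf front L,R side",S,up([[208,182],[467,410]],(235,220),6),.003)
u2=show("upst L , Rfront side",S,up([[65,196],[328,450]],(235,220),6),.05)
d=lambda r:print("len",np.hypot(*(r[1]-r[0])[:2]),"yaw",np.degrees(np.arctan2(*(r[0]-r[1])[[1,0]])-np.pi/2))
for r in(lf,us,ls,u2): d(r)
lip=show("lip T",T,up([[97,321],[467,285]],(130,115),4.5),.051);d(lip)
bd=show("board near",T,up([[104,524],[500,483]],(130,115),4.5),.035);d(bd)
show("shingle top corners? upper", T,up([[78,92],[440,55]],(130,115),4.5),.058)
show("jar lid",T,up([[128,125]],(290,150),7),.06)
show("jar side",S,up([[410,78]],(235,220),6),.06)
show("offcut",T,up([[27,204],[64,202],[83,374],[47,378]],(130,115),4.5),.018)
show("punch",T,up([[502,118],[517,282]],(130,115),4.5),.008)
E
```

```text
leaf front L,R top [[0.5168, -0.1232], [0.5785, -0.2469]]
upst L front, R front, R rear, Lrear [[0.4523, -0.1516], [0.5149, -0.2768], [0.5096, -0.2818], [0.4449, -0.1593]]
leaf front L,R side [[0.5178, -0.123], [0.5808, -0.2474]]
upst L , Rfront side [[0.4541, -0.1538], [0.5152, -0.2817]]
len 0.13817454162617313 yaw 26.51973478415489
len 0.13996653068984835 yaw 26.549604205595877
len 0.13938704585069603 yaw 26.852947233299954
len 0.14169151999093782 yaw 25.51476198092829
lip T [[0.5263, 0.2875], [0.5549, 0.0665]]
len 0.22283715161367296 yaw 7.385117731775332
board near [[0.4056, 0.28], [0.4372, 0.0431]]
len 0.2389316042669382 yaw 7.596991795489583
shingle top corners? upper [[0.6647, 0.3056], [0.6947, 0.0876]]
jar lid [[0.5884, -0.1341]]
jar side [[0.5906, -0.1375]]
offcut [[0.6026, 0.3434], [0.6046, 0.3205], [0.4974, 0.3022], [0.4943, 0.3242]]
punch [[0.6691, 0.0504], [0.5644, 0.0375]]
```

View pics/z4.png

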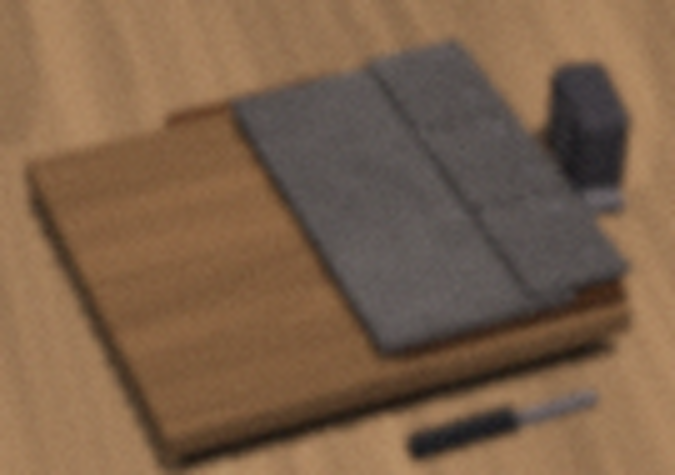

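```bash
cat >> h.py <<'E'
from scipy.spatial.transform import Rotation as Ro
def quat(yaw,flip=0):
    a=yaw+np.pi*flip; c,s=np.cos(a),np.sin(a)
    return Ro.from_matrix(np.array([[-s,c,0],[c,s,0],[0,0,-1]]).T).as_quat() if 0 else Ro.from_matrix(np.column_stack([[-s,c,0],[c,s,0],[0,0,-1]])).as_quat()
YS=np.radians(26.6); GRIP=np.array([.481,-.218]); YL=np.radians(7.45)
E
python3 - <<'E'
from h import *
S=dict(np.load("side0.npz"))
up=lambda p,o,k:(np.array(p,float)+.5)/k-.5+np.array(o)
l=ray(S,up([[237,102],[385,352]],(190,110),5),.051); b=ray(S,up([[30,165],[165,445]],(190,110),5),.035)
for r in(l,b): e=(r[0]-r[1])[:2]; print(r[:,:2].round(4).tolist(),r.mean(0)[:2],np.hypot(*e),np.degrees(np.arctan2(e[1],e[0]))-90)
print(bot.tip_extent)
LIP=np.array([.5406,.177]); xl=np.array([np.cos(YL),np.sin(YL)])
for f in(0,1):
    for p,z,y in((GRIP,.25,YS),(GRIP,.022,YS),(LIP-.045*xl,.06,YL),(LIP-.1*xl,.06,YL)):
        q=kinematics.solve_ik([*p,z],quat(y,f)); print(f,None if q is None else np.round(q,2))
E
```

```text
[[0.5325, 0.2833], [0.5595, 0.0602]] [0.54600288 0.17174985] 0.22473214755699733 6.913298820155362
[[0.4113, 0.2743], [0.4409, 0.0369]] [0.42609433 0.15560545] 0.23926630585512734 7.10570542000022
0.014
0 [-0.28  0.45  0.85  2.07 -0.47  0.82  1.31]
0 [ 0.34  0.71  0.    2.17 -0.01  0.26  0.81]
0 [-0.55  0.65  0.19  2.18 -0.34  0.34  0.05]
0 [-0.56  0.62  0.15  2.29 -0.35  0.25  0.03]
1 [-0.46  0.62  1.19  2.08 -0.72  0.95 -1.54]
1 [ 0.93  0.88 -0.85  2.15  1.16  0.68  2.86]
1 [-0.14  0.67 -0.37  2.16  0.59  0.42  2.27]
1 [-0.21  0.63 -0.32  2.28  0.63  0.32  2.19]
```

The two views put the lip 5 mm apart, so I'm using the mean and will check relative to the strip later. Next is the pick.

```bash
python3 - <<'E'
from h import *
q=quat(YS)
bot.gripper_to(.045,force=60)
bot.reach([*GRIP,.22],q)
print(get_state()["t"],np.round(get_state()["joint_positions"],2))
bot.movel([*GRIP,.075],q,max_speed=.12)
c=capture("side");cv2.imwrite("pics/s1.png",cv2.resize(c["img"][180:340,180:360],None,fx=4,fy=4,interpolation=cv2.INTER_CUBIC)[:600,:800])
c=capture("top");cv2.imwrite("pics/t1.png",cv2.resize(c["img"][130:250,260:400],None,fx=5,fy=5,interpolation=cv2.INTER_CUBIC)[:600,:800])
s=get_state();print(s["t"],s["ee_pos"],s["ft_force"],s["finger_gap"])
E
```

```text
3.75 [-0.22  0.48  0.76  2.1  -0.49  0.75  1.32]
5.2083 [ 0.48148292 -0.21815983  0.07564448] [ 0.87700271 -0.81807514 -0.43376342] 0.04510894781233116
```

View pics/s1.png

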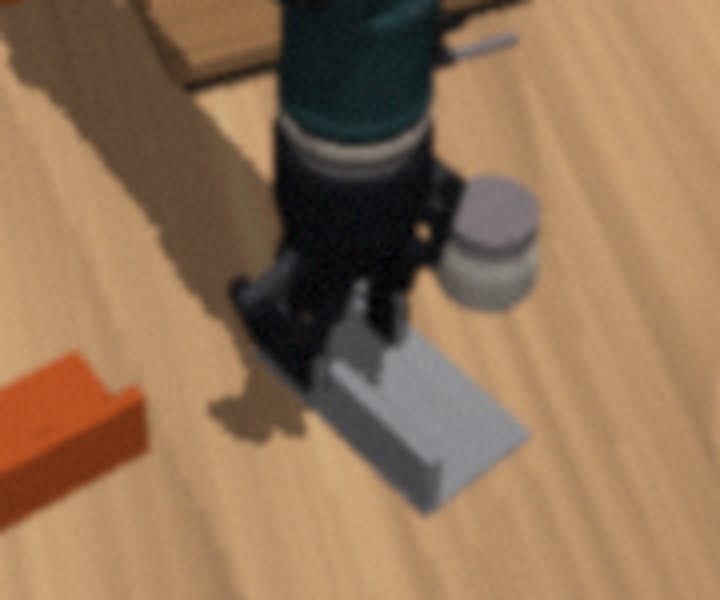

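View pics/t1.png

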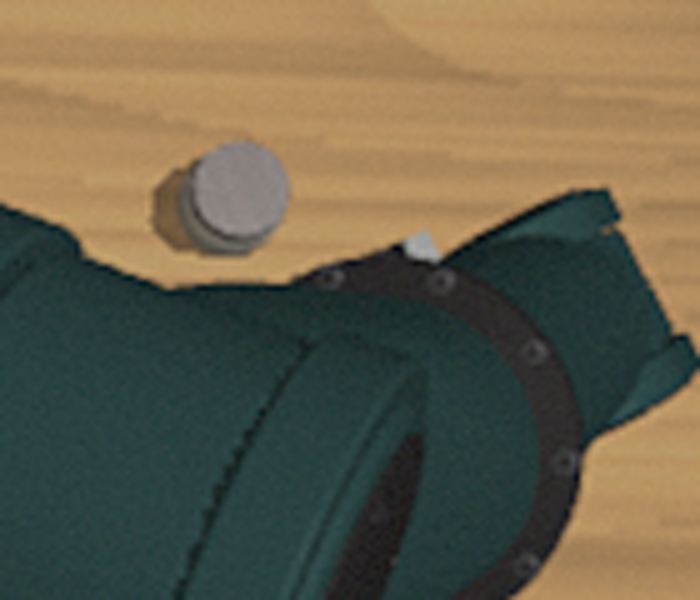

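The fingers straddle the upstand (crop about (320,320)), and the jar is clear. Descend and grip.

```bash
python3 - <<'E'
from h import *
q=quat(YS)
r=bot.movel([*GRIP,.023],q,max_speed=.06,force_limit=8)
s=get_state();print(r,s["t"],s["ee_pos"],s["ft_force"],np.round(s["joint_positions"],2))
if not r:
    bot.gripper_to(0,force=80)
    s=get_state();print(s["t"],s["finger_gap"],s["ft_force"],s["ee_pos"])
    bot.movel([*GRIP,.13],q,max_speed=.12)
    bot.wait(.2)
    s=get_state();print(s["t"],s["finger_gap"],s["ft_force"],s["ee_pos"])
    for n in("side","top"):
        c=capture(n);np.savez(n+"2.npz",**c);cv2.imwrite(f"pics/{n}2.png",cv2.resize(c["img"][110:300,170:400],None,fx=3,fy=3,interpolation=cv2.INTER_CUBIC))
E
```

```text
False 6.225 [ 0.48112345 -0.21817118  0.02317538] [ 0.42920356 -0.82324407 -0.09341134] [ 0.08  0.75  0.37  2.18 -0.82  0.34  1.61]
6.6333 0.008879468840770751 [-0.88896422  0.29478146  4.98445742] [ 0.48121863 -0.21808819  0.02344632]
7.875 0.009335757077095632 [-0.31259496 -0.38886948 -1.36866478] [ 0.48055118 -0.21787995  0.12936282]
```

View pics/side2.png

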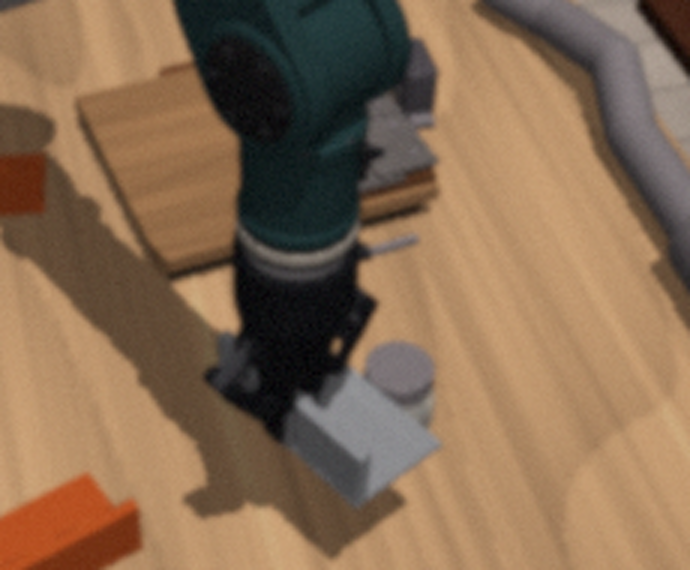

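The strip is lifted (weight about 1.4 N) and the jar is undisturbed. Carry it to the panel.

```bash
cat >> h.py <<'E'
LIP=np.array([.543,.1745]); YL=np.radians(7.25); xl=np.array([np.cos(YL),np.sin(YL)]); yl=np.array([-xl[1],xl[0]])
E
python3 - <<'E'
from h import *
q=quat(YL); P=LIP-.105*xl
bot.movel([*GRIP,.18],max_speed=.15)
try: bot.movel([*P,.16],q,max_speed=.2)
except bot.MotionError as e: print(e); bot.reach([*P,.16],q)
s=get_state();print(s["t"],s["ee_pos"],np.round(s["joint_positions"],2))
bot.movel([*P,.085],q,max_speed=.1); bot.wait(.3)
s=get_state();print(s["t"],s["ee_pos"],s["ft_force"],s["finger_gap"])
for n in("side","top"):
    c=capture(n);np.savez(n+"3.npz",**c);cv2.imwrite(f"pics/{n}3.png",cv2.resize(c["img"][100:240,120:320],None,fx=4,fy=4,interpolation=cv2.INTER_CUBIC))
E
```

```text
10.5167 [0.43895287 0.16031618 0.16012795] [-1.05  0.55  0.84  2.27 -0.75  0.62  0.48]
11.7167 [0.43900192 0.16143873 0.08535309] [ 0.40077571 -0.83664916 -1.77347792] 0.009143595220099448
```

View pics/side3.png

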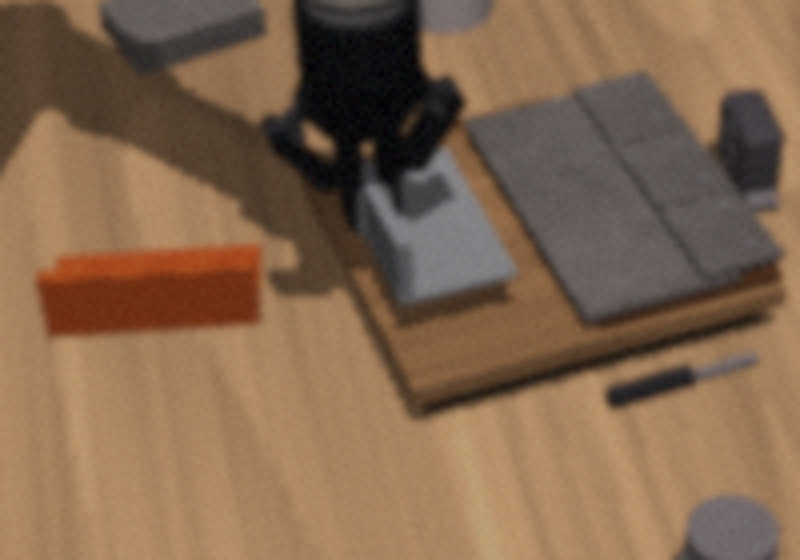

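View pics/top3.png

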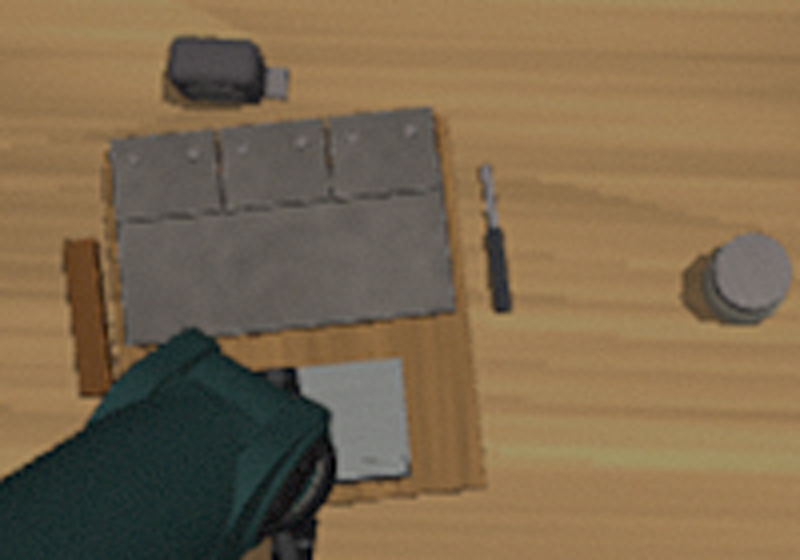

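The strip is held over the board, short of the lip. Touch down gently to find contact height.

```bash
python3 - <<'E'
from h import *
q=quat(YL); P=LIP-.105*xl
bot.movel([*P,.066],q,max_speed=.05); bot.wait(.2)
s=get_state();print(s["t"],s["ee_pos"],s["ft_force"],s["ft_torque"])
r=bot.movel([*P,.048],q,max_speed=.01,force_limit=2.5)
s=get_state();print(r,s["t"],s["ee_pos"],s["ft_force"],s["ft_torque"])
bot.wait(.2)
s=get_state();print(s["t"],s["ee_pos"],s["ft_force"],s["ft_torque"],s["finger_gap"], Ro.from_quat(s["orientation"]).as_matrix()[:,2])
for n in("side","top"):
    c=capture(n);np.savez(n+"4.npz",**c);cv2.imwrite(f"pics/{n}4.png",cv2.resize(c["img"][110:210,150:290] if n=="top" else c["img"][110:210,190:330],None,fx=5.7,fy=5.7,interpolation=cv2.INTER_CUBIC))
E
```

```text
12.55 [0.43898138 0.16126441 0.06614095] [ 0.19310888 -0.48056188 -1.32448995] [-0.00688302  0.02129526 -0.02683491]
True 13.5167 [0.43885425 0.16122602 0.057279  ] [ 0.49940129 -0.44408235  1.41751225] [ 0.06534122 -0.17989514 -0.01014798]
13.7167 [0.43884817 0.16124073 0.05727181] [ 0.14862275 -0.04453719  1.54473317] [-1.44094909e-02 -2.74299306e-01  2.69327440e-05] 0.009159380010099456 [-1.44203659e-04 -4.30333134e-04 -9.99999897e-01]
```

View pics/side4.png

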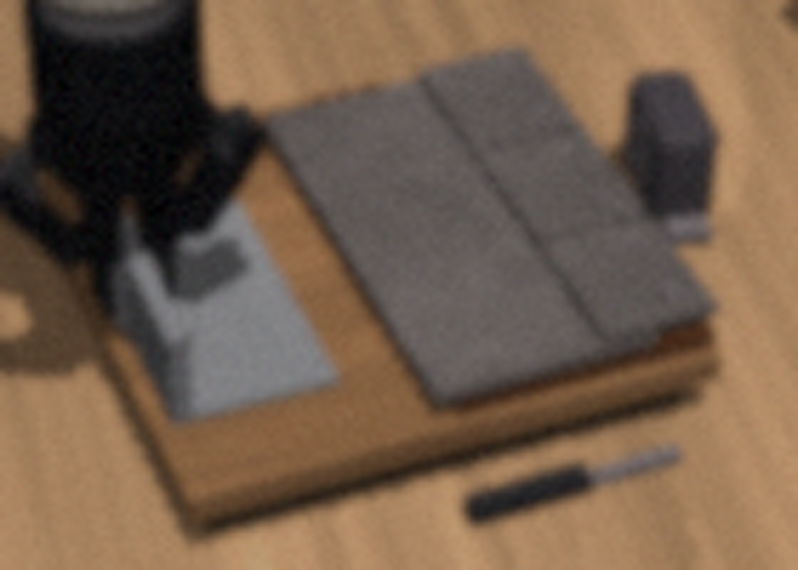

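View pics/top4.png

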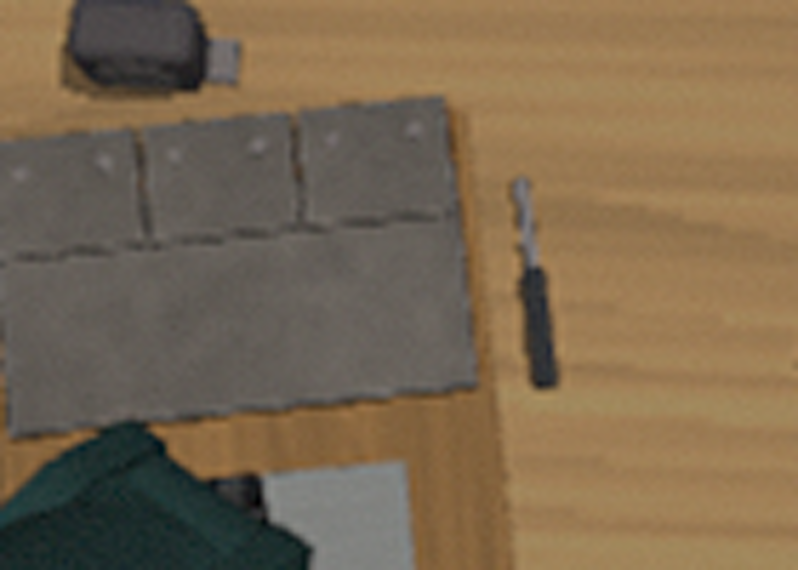

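```bash
python3 - <<'E'
from h import *
up=lambda p,o,k:(np.array(p,float)+.5)/k-.5+np.array(o)
A=np.array([xl,yl])
for n,o,nose,sh,nl,shl in(("top",(150,110),(405,462),(475,387),(264,476),(12,437)),("side",(190,110),(340,382),(440,403),(232,203),(268,120))):
    c=dict(np.load(n+"4.npz"))
    N=ray(c,up([nose,nl],o,5.7),.0365)[:,:2]; S=ray(c,up([sh,shl],o,5.7),.050)[:,:2]
    print(n,N.round(4),S.round(4),"nose-shingleR",A@(N[0]-S[0]), "nose yaw",np.degrees(np.arctan2(*(N[1]-N[0])[::-1]))-90,"sh yaw",np.degrees(np.arctan2(*(S[1]-S[0])[::-1]))-90)
    m=S.mean(0); print("  shingle mid",m,"cmd nose frame",A@(LIP-.105*xl+.075*xl-m))
E
```

```text
top [[0.521  0.1009]
 [0.5122 0.1681]] [[0.5563 0.0679]
 [0.5256 0.2863]] nose-shingleR [-0.03088064  0.03713983] nose yaw 7.462707527832791 sh yaw 8.001086935813433
  shingle mid [0.54093734 0.17710712] cmd nose frame [-0.02828285 -0.00284658]
side [[0.5236 0.0987]
 [0.503  0.2381]] [[0.56   0.0601]
 [0.531  0.2819]] nose-shingleR [-0.03120947  0.04289918] nose yaw 8.414003486270929 sh yaw 7.4454512017343575
  shingle mid [0.54550195 0.17101491] cmd nose frame [-0.03204213  0.00377297]
```

Relative to the shingle's right corner the nose is 31 mm out. It should be 42 mm inboard laterally and measures 37 and 43 mm in the two views, so it is well centred. Raise about 2.5 mm and slide in.

```bash
python3 - <<'E'
from h import *
q=quat(YL); P0=LIP-.105*xl; Z=.0598
P=P0+.0015*yl
bot.movel([*P,Z],q,max_speed=.02); bot.wait(.2)
s=get_state();print(s["t"],s["ee_pos"],s["ft_force"],s["ft_torque"])
r=bot.movel([*(P+.061*xl),Z],q,max_speed=.025,force_limit=4)
s=get_state();print(r,s["t"],s["ee_pos"],s["ft_force"],s["ft_torque"])
for n in("side","top"):
    c=capture(n);np.savez(n+"5.npz",**c);cv2.imwrite(f"pics/{n}5.png",cv2.resize(c["img"][110:210,150:290] if n=="top" else c["img"][110:210,190:330],None,fx=5.7,fy=5.7,interpolation=cv2.INTER_CUBIC))
E
```

```text
14.325 [0.43826425 0.162725   0.0596461 ] [ 0.16354844 -0.15444457 -1.44998548] [-0.00114302  0.01247864  0.01354279]
False 16.9167 [0.49902143 0.1704209  0.05977493] [ 0.60303102 -0.71098643 -1.01113421] [-0.03275225 -0.02175302  0.01698322]
```

View pics/side5.png

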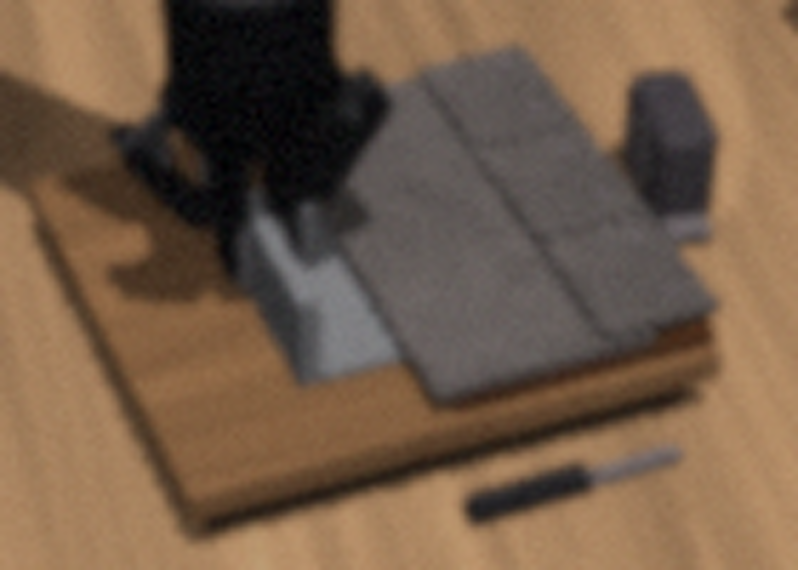

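View pics/top5.png

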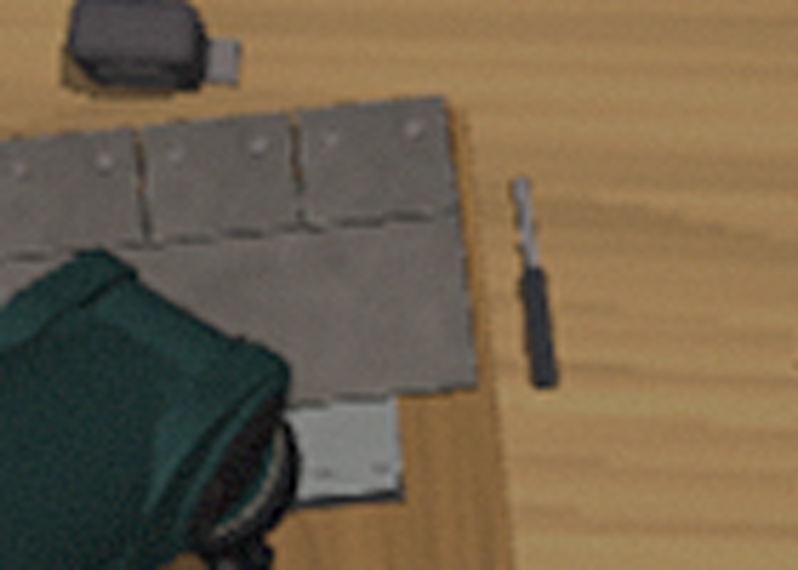

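The strip is tucked and the shingle edge hasn't moved. Press in small steps, watching force and moment.

```bash
python3 - <<'E'
from h import *
q=quat(YL); p=LIP-.105*xl+.0015*yl+.061*xl
bot.wait(.2);s=get_state();b=np.array(s["ft_force"]);bt=np.array(s["ft_torque"]);print(b)
z=.0598
while z>.0475:
    z-=.001
    bot.movel([*p,z],q,max_speed=.01); bot.wait(.1)
    s=get_state(); f=np.array(s["ft_force"])-b; tt=np.array(s["ft_torque"])-bt
    print(round(s["t"],2),round(s["ee_pos"][2],4),f.round(2),tt.round(3))
    if f[2]>9.5: break
bot.wait(.5)
s=get_state();print(s["t"],np.array(s["ft_force"])-b,np.array(s["ft_torque"])-bt,s["finger_gap"],s["ee_pos"])
np.save("b.npy",np.r_[b,bt,z])
for n in("side","top"):
    c=capture(n);np.savez(n+"6.npz",**c);cv2.imwrite(f"pics/{n}6.png",cv2.resize(c["img"][110:210,150:290] if n=="top" else c["img"][110:210,190:330],None,fx=5.7,fy=5.7,interpolation=cv2.INTER_CUBIC))
E
```

```text
[ 0.22537793  0.19841789 -1.80656603]
17.57 0.0588 [ 0.14  0.6  -0.36] [ 0.018 -0.059 -0.053]
17.92 0.0579 [-0.2  -0.72  2.02] [ 0.006  0.022 -0.018]
18.27 0.0569 [-1.15  0.08  4.75] [ 0.024 -0.011  0.026]
18.62 0.0559 [-1.61 -0.83  6.47] [ 0.078  0.054 -0.038]
18.97 0.055 [-1.19 -0.45  9.18] [ 0.085  0.181 -0.018]
19.32 0.0542 [-1.19  0.4   9.31] [ 0.074  0.228 -0.029]
19.67 0.0533 [-1.63  0.25 12.06] [ 0.007  0.301 -0.022]
20.1667 [-1.94023431  0.42048723 11.33120569] [-0.01093672  0.28949787  0.00131625] 0.00933067101772264 [0.49928235 0.17046843 0.05336175]
```

View pics/side6.png

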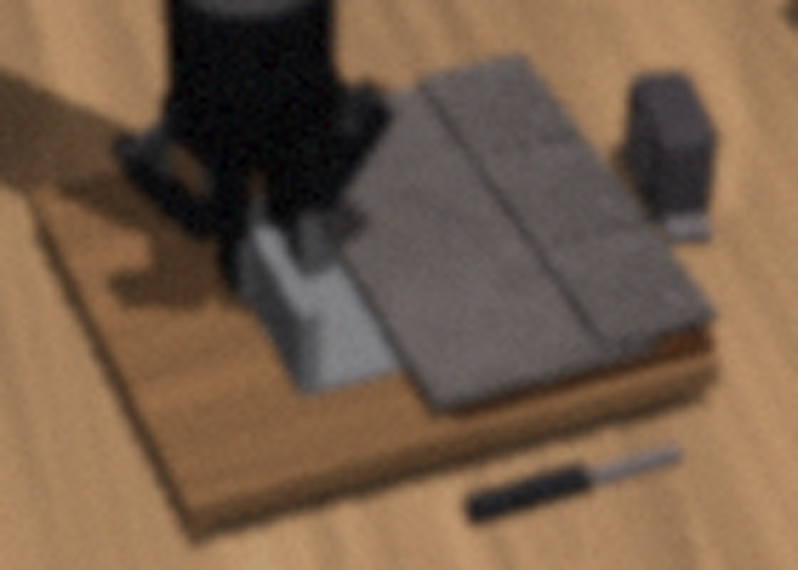

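View pics/top6.png

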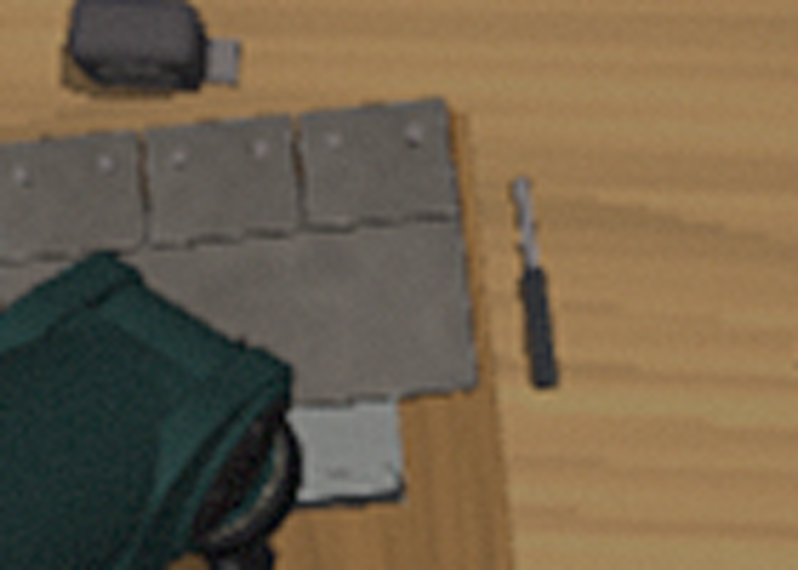

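Force is about 11 N. The moment has swung to +0.29 N m, though, so the pressure may be at the heel. I'll check flatness by pitching the tool in small steps and watching the moment.

```bash
cat >> h.py <<'E'
def avg(n=10):
    F=[]
    for _ in range(n):
        bot.wait(.03); s=get_state(); F.append(np.r_[s["ft_force"],s["ft_torque"]])
    return np.mean(F,0),np.std(F,0),s
def pitched(a): return (Ro.from_rotvec(a*np.r_[yl,0])*Ro.from_quat(quat(YL))).as_quat()
E
python3 - <<'E'
from h import *
B=np.load("b.npy"); z=B[6]; p=LIP-.044*xl+.0015*yl
def rep(a):
    m,sd,s=avg(); m=m-B[:6]; R=Ro.from_quat(s["orientation"]).as_matrix()
    print(a,"t",round(s["t"],2),"F",(m[:3]@np.r_[xl,0]).round(2),m[2].round(2),"ty",(m[3:]@np.r_[yl,0]).round(3),"tx",(m[3:]@np.r_[xl,0]).round(3),"pitch/roll",(-R[:,2]@np.r_[xl,0]).round(4),(-R[:,2]@np.r_[yl,0]).round(4),"z",round(s["ee_pos"][2],4))
rep(0)
for a in(.01,.02,.03):
    bot.movel([*p,z],pitched(a),max_speed=.01); rep(a)
E
```

```text
0 t 20.6 F -2.23 10.96 ty 0.295 tx 0.061 pitch/roll -0.0003 -0.0008 z 0.0534
0.01 t 21.18 F -3.43 11.44 ty -0.113 tx 0.114 pitch/roll 0.0091 -0.0006 z 0.0534
0.02 t 21.77 F -3.63 12.41 ty -0.158 tx 0.126 pitch/roll 0.0188 -0.0007 z 0.0536
0.03 t 22.35 F -3.44 13.43 ty -0.207 tx 0.126 pitch/roll 0.0283 -0.0007 z 0.0537
```

The moment swings over between 0 and 0.01 rad of pitch: heel-loaded at 0, nose-loaded beyond 0.01. The strip is therefore flat at about 0.005 rad, so I'll settle there.

```bash
python3 - <<'E'
from h import *
B=np.load("b.npy"); z=B[6]; p=LIP-.044*xl+.0015*yl
def rep(a):
    m,sd,s=avg(); m=m-B[:6]; R=Ro.from_quat(s["orientation"]).as_matrix()
    print(a,"t",round(s["t"],2),"F",(m[:3]@np.r_[xl,0]).round(2),m[2].round(2),"ty",(m[3:]@np.r_[yl,0]).round(3),"pitch",(-R[:,2]@np.r_[xl,0]).round(4),"z",round(s["ee_pos"][2],4),s["finger_gap"])
for a in(.015,.007,.003,.006):
    bot.movel([*p,z],pitched(a),max_speed=.01); rep(a)
for n in("side","top"):
    c=capture(n);np.savez(n+"7.npz",**c);cv2.imwrite(f"pics/{n}7.png",cv2.resize(c["img"][110:210,150:290] if n=="top" else c["img"][110:210,190:330],None,fx=5.7,fy=5.7,interpolation=cv2.INTER_CUBIC))
E
```

```text
0.015 t 22.93 F -3.4 11.89 ty -0.138 pitch 0.014 z 0.0535 0.008757538216616283
0.007 t 23.52 F -3.27 11.31 ty -0.079 pitch 0.0062 z 0.0534 0.009335945828782917
0.003 t 24.1 F -2.5 11.07 ty 0.103 pitch 0.0025 z 0.0534 0.009171837213963828
0.006 t 24.68 F -3.2 11.38 ty -0.025 pitch 0.0054 z 0.0534 0.008975021198918975
```

View pics/side7.png

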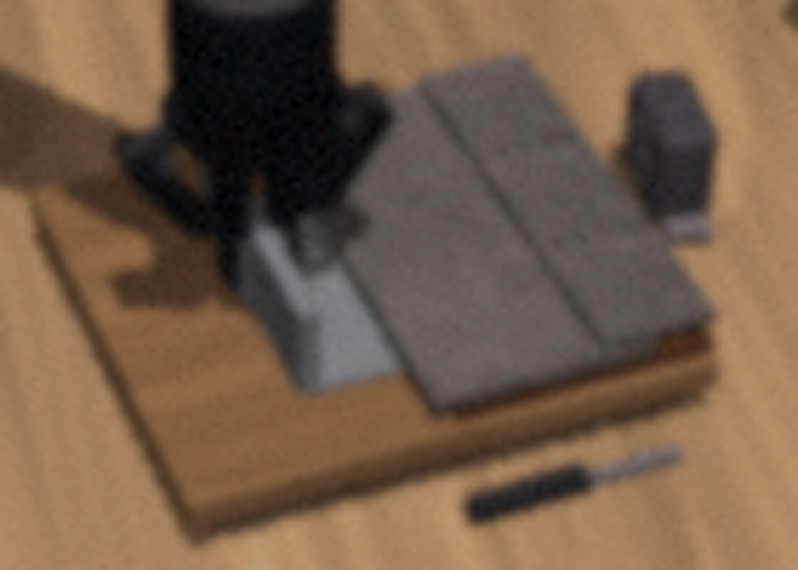

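View pics/top7.png

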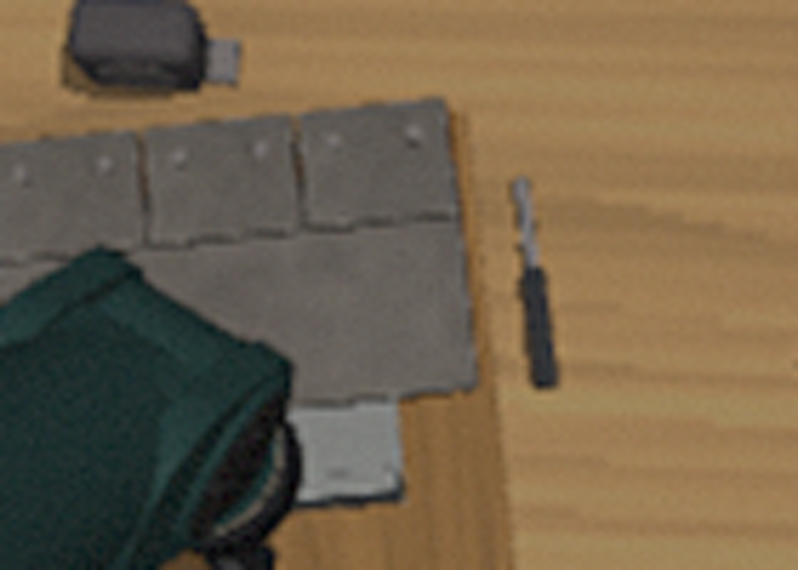

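```bash
python3 - <<'E'
from h import *
up=lambda p,o,k:(np.array(p,float)+.5)/k-.5+np.array(o)
A=np.array([xl,yl])
for n,o,h,hz,sh in(("top",(150,110),(403,491),.080,(475,390)),("side",(190,110),(305,393),.0305,(440,410))):
    c=dict(np.load(n+"7.npz"))
    H=ray(c,up(h,o,5.7),hz)[0,:2]; S=ray(c,up(sh,o,5.7),.0455)[0,:2]
    d=A@(H-S); print(n,"depth",d[0]+.08,"lat",d[1]-.042)
m,sd,s=avg(5);print(s["t"],m-np.load("b.npy")[:6])
E
```

```text
top depth 0.030722126592123693 lat -0.005762804238800566
side depth 0.03336593084895818 lat 0.005585312088383906
24.95 [-3.57798144  0.33441797 11.25742446  0.11758543 -0.04545336 -0.03085525]
```

Depth comes out at 31–33 mm and lateral offset about ±6 mm (mean 0). Net push is about 11 N. Hand in.

```bash
python3 - <<'E'
from h import *
order.hand_in()
s=get_state();print(s["t"],s["ft_force"],s["finger_gap"])
E
```

```text
the job is handed in; nothing more can be done
the job is handed in; nothing more can be done
```

The job is handed in at about 25 s on the clock. The strip is still gripped, tucked under the shingle and pressed on the board. The hand-in reports no verdict, so I don't know the judged result.

I picked the aluminium strip up by its upstand and touched it down on the bare board to find the height. I then raised it about 2.5 mm, slid it under the shingle without meeting resistance, and pressed down.

Last checks before handing in:

| Check | Reading |
|---|---|
| Front edge under the shingle | 31 mm (top view), 33 mm (side view) |
| Sideways offset | -6 mm (top view), +6 mm (side view); mean about 0 |
| Squareness | within about 1° before the slide; not re-measured afterwards |
| Push on the board | about 11 N |
| Tool pitch | 0.005 rad |
| Grip | fingers still closed on the strip, gap about 9 mm |

- **Camera disagreement:** the two views put the lip about 5 mm apart, which also explains the opposite sideways readings. I used the mean of the two.
- **Flatness:** at zero tool pitch the moment showed the pressure sitting at the heel. I pitched the tool slightly nose-down until the load was balanced. I inferred flatness from that moment, not from the pictures.
- **Shingle and bystanders:** by eye in the pictures, the shingle showed no lift and the punch had not moved. The jar and off-cut were last seen, unmoved, just before the slide.

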